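Lever open the gauge case and set the jig gauge

TASK

With the flat opener from the cork mat, and never with the gripper itself, slip the blade into the notch under the front of the wooden gauge case's stiff closed lid, lever it up and swing it right back past upright. Lay the opener flat and wholly on its mat again, then take the red-handled gauge out of the case and stand it in the gap of the setting jig, blade down, until its shoulders rest on the jaws. Leave the black-handled gauge in the case, and the small tin and wooden disc in front where they stand.

Things in the scene. Friction and masses are not known exactly. Their poses are not given: they have to be found in the camera images.
- case: Dark wooden case fixed to the bench, 130 (x) x 186 (y) x 85 mm high, walls 8 mm; origin at the centre of its underside, +x away from the robot (towards the hinge), z up. Inside, a wooden holder block (70 mm in x, centred 10 mm to the -x side, top 46 mm above the bench) holds two gauges side by side, 40 mm to either side of the middle in y.
- notch (a point): Middle of the pry notch in the case's front (-x) wall: an opening 50 mm wide (y) and 8 mm high, right through the 8 mm wall, its sill at 77 mm and the lid's underside at 85 mm above the bench. This point lies on the wall's outer face, 81 mm up; its axes are the case's.
- hinge (a point): Middle of the lid's hinge line, on the top of the case's back (+x) wall, 85 mm up, level with the closed lid's underside; the hinge line runs along the case's y.
- lid_edge (a point): Point on the lid's underside, mid width, 130 mm from the hinge line (above the case's front face when shut). The lid is 8 mm thick, 134 mm deep (4 mm overhang at the front), 186 mm wide, 0.12 kg; a brass strip 50 mm long on its top marks the front edge over the notch.
- lid (a joint): Lid angle, rad: 0 shut, 1.57 upright, stop at 1.9. The hinge is stiff (0.18 N m friction, about 2 N at the front edge with its weight) and the lid stays where it is left.
- opener: Flat opener, 200 mm long, 0.09 kg: wooden handle 100 x 22 x 20 mm high, then a steel blade 100 long x 20 wide x 3 mm thick, at mid height of the handle. Origin at the centre of the handle's underside; x points along the tool to the blade's tip, z up as it lies on its handle. It balances about 20 mm ahead of the origin.
- opener_tip (a point): Middle of the blade's end, 150 mm ahead of the opener's origin (x) and 10 mm up.
- opener_butt (a point): Rear end of the opener's handle, 50 mm behind the origin, 10 mm up.
- mat: Cork mat fixed to the bench, 260 (x) x 130 (y) x 4 mm thick, on which the opener lies; origin at the centre of its underside. Mat and jig may be either side of the case.
- gauge: Gauge with a red handle, 0.05 kg: handle 34 (x) x 16 (y) x 32 mm high, below it a steel blade 24 (x) x 4 (y) x 24 mm long. Origin at the centre of the shoulder (the handle's underside, where the blade begins); z up. It stands in a slot of the holder block in the case, shoulder on the block, its x along the case's x (either of the two slots). Turned half round it is the same.
- other_gauge: Same gauge with a black handle, in the other slot of the case; origin as for the red one. To be left alone.
- jig: Setting jig fixed to the bench: plywood base 130 (x) x 110 (y) x 16 mm, on it a steel fence (+y side) and a brass jaw (-y side), each 60 x 25 mm, tops 46 mm above the bench, with the gap between them; nothing stands higher. Origin at the centre of its underside.
- gap (a point): Centre of the gap's mouth, at the level of the jaws' tops (46 mm up): the gap is 34 mm long along the jig's x, 7 mm wide along its y, 30 mm deep. Axes as the jig's. The seated gauge's origin lies here.
- wax_tin: Bystander: small aluminium tin, 38 mm across, 26 mm high; origin under its centre.
- blank: Bystander: small dark wooden disc, 40 mm across, 30 mm high; origin under its centre.
There are look-alikes about, which are no part of the job. What is shaped like the opener but blue or pink is not meant.

How it is judged:
On the way, in this order (a step that is already met when the one before it is completed fails the run):
1. the opener's tip is in the notch, through the front wall's outer face, under the still shut lid (x of opener_tip in the frame of case between -0.061 and 0.03 m and y of opener_tip in the frame of case between -0.026 and 0.026 m and z of opener_tip in the frame of case between 0.074 and 0.09 m and value of joint lid below 0.08 rad), for 0.05 s.
2. the lid is raised 0.12 rad or more, carried by the opener (value of joint lid above 0.12 rad and contact force between opener and lid above 0.3 N), for 0.05 s.
3. the lid is swung back to 1.5 rad or more (value of joint lid above 1.5 rad), for 0.2 s.
4. the opener lies flat and wholly on its mat, at rest, not held (x of opener_tip in the frame of mat between -0.13 and 0.13 m and y of opener_tip in the frame of mat between -0.065 and 0.065 m and z of opener_tip in the frame of mat between 0.008 and 0.022 m and x of opener_butt in the frame of mat between -0.13 and 0.13 m and y of opener_butt in the frame of mat between -0.065 and 0.065 m and z of opener_butt in the frame of mat between 0.008 and 0.022 m and linear speed of opener below 0.02 m/s and contact force between the fingers and opener below 0.1 N), for 0.2 s.
At the end, for the whole second after the job is handed in: Lid open 1.5 rad or more; opener flat and at rest, both ends within the mat; red gauge upright in the jig's gap (0.1 rad), along it (0.2 rad), shoulders within 3 mm of the jaws' tops, within 8 mm of the gap's centre, at rest; black gauge within 10 mm of its place (value of joint lid above 1.5 rad and x of opener_tip in the frame of mat between -0.13 and 0.13 m and y of opener_tip in the frame of mat between -0.065 and 0.065 m and z of opener_tip in the frame of mat between 0.008 and 0.022 m and x of opener_butt in the frame of mat between -0.13 and 0.13 m and y of opener_butt in the frame of mat between -0.065 and 0.065 m and z of opener_butt in the frame of mat between 0.008 and 0.022 m and linear speed of each of opener, gauge below 0.02 m/s and z of gauge in the frame of gap between -0.004 and 0.003 m and horizontal distance between gauge and gap below 0.008 m and angle between the x axis of gauge and the x axis of jig, either way round below 0.2 rad and angle between gauge's own z axis and vertical below 0.1 rad and distance of other_gauge from where it was at the start of the episode below 0.01 m); the robot touches nothing.
It fails at once if the gripper or arm presses on the lid (over 1 N) before the lid is open to 1.4 rad (contact force between any of the fingers, the arm and lid above 1 N and value of joint lid below 1.4 rad).
It fails at once if the black gauge, the tin or the wooden disc is moved by more than 20 mm (distance of any of other_gauge, wax_tin, blank from where it was at the start of the episode above 0.02 m).
It also fails if it takes over 67 s, if anything falls off the work surface, if the arm or the gripper's body presses on something with over 40 N, if the wrist force passes 120 N, or if a joint passes its speed limit or range.

ROBOT

A 6-joint arm with a two-finger parallel gripper is mounted at the origin on the work surface. World frame = base frame: x ahead of the robot, y to its left, z up, the work surface at z = 0. Lengths are in m, angles in rad, forces in N, time in s.
With the tool pointing down it reaches from about 0.35 to 0.85 m from the base axis. Payload 8.1 kg.
Tool frame: the origin (TCP) lies between the finger pads; the fingertips stand 11 mm ahead of it and the grasp point (between the pads) lies 8 mm behind it (robot.tips_ahead is the distance from the TCP to the fingertips, in m); z points along the fingers, y is the line along which they close (so a half turn about z gives the same grasp; the last joint's range is limited). The gripper opens to 93 mm and grips with 3 to 60 N. Pads are 15 mm wide; open, the fingers measure 128 mm over their backs; the gripper's body (75 mm by 188 mm) begins 65 mm behind the grasp point.
Start: joints at [1.213, 0.13, 1.488, -0, 1.523, -0.085], TCP at [0.162, 0.578, 0.23] pointing down, gripper open.
Joint ranges: [-2.96, 2.96], [-0.89, 2.26], [0.02, 2.5], [-1.34, 4.48], [0, 2.73], [-2.66, 2.66]. Speed limits (rad/s): [2.39, 2.39, 2.79, 3.14, 3.14, 3.14].

INTERFACE

Orientations are given as a rotation vector (axis times angle).
In Python, from plant import robot gives the robot as it stands. The module is installed in compiled form; this text tells all that it offers.
- The arm moves only by the tool move_arm, never from a script. Its argument "deltas" is one flat list of numbers, 7 for each row, row after row: the shift along the tool's x, y, z in m, then the turn, a rotation vector about the tool's x, y, z in rad, then the opening, from 0 (shut) to 1 (fully open). A call has 1 to 12 rows; each row is the pose to reach, as a shift and turn from the pose commanded when the call began, along the tool's axes at that moment; what a row does not reach only later rows make up. A row lasts 1/8 s, in which the tool goes at most 62.5 mm and 10.7 degrees, less where a joint would pass 70% of its speed; a pose out of reach is approached as far as the arm can. A call with a gripper value outside its range is refused whole. The fingers move at their own pace and stop on an object; "squeeze" is the grip in N (left out, the last holds). Time passes only in rows, so rows that repeat a pose let the fingers close. It gives the time, the measured TCP pose, the force, the opening and the grip force at its end, in the units of the state.
- robot.read_state(): the state, without advancing time (a new reading comes with each control period).
- robot.read_camera(name): name is "scene" or "side" or "wrist"; returns (picture, depth): 420x560x3 uint8, red, green, blue; 420x560 float32, m along the optical axis (not along the pixel's ray), 0 where there is no reading.
- robot.camera_model(name): a dict with "K" (3x3 intrinsics, pixels), "R" (3x3) and "t" (3): a world point X has camera coordinates R X + t; the wrist camera has in their place "tool_from_camera" (4x4, takes a point from camera to tool coordinates, whose origin is the TCP and whose axes are the flange's). Camera axes: x right, y down, z forward; pixel columns grow to the right and rows downward; lengths in m; the calibration is good to about 2 mm. A picture is of the moment at which its call begins: read the wrist's pose just before it. camera_model takes no time and is no camera call.
- robot.close_job(): hands the job in; it is judged then, once.
Trained networks look in the newest picture that a camera, given by its name, has taken for a name from the list of things; names that differ only in an ending like _2 or _b are one class to them, and where a whole thing is asked for, a point or a joint stands for the part that bears it (a point fixed in the world has none). Each returns a list of dicts, best first, with "confidence" (0 to 1); they miss things now and then, are a little off and sometimes report something else, mostly with a low value. They report only what shows in the picture. A call takes as long as a camera call. They do not tell look-alikes from the thing itself.
- robot.recognise(camera, label): "uv" ([column, row] in pixels, amid what is visible of it).
The state is a dict: "t": time; "q": joint angles; "dq": joint speeds; "joint_torque": joint torques, N m; "tool_pos": TCP position; "orientation": TCP orientation; "force": force on the tool from outside, world axes, zero at the start; "wrist_torque": the same for the moment, N m; "opening": finger opening in m; "gripper_force": force on a finger pad.
Only numpy, scipy, OpenCV 4.12 (cv2) and the standard library are available. Lean on these libraries where they do the work, as an engineer would, in place of code of your own. Each camera call takes 0.05 s, during which the arm holds its last target. There are 200 camera calls.

## Working session

There is one attempt and no reset: what is moved stays moved. The work goes in short steps, Python scripts to look and compute and a tool call to move; the robot and the scene stay as the last step left them, time stands still between calls to the robot, and variables do not carry over. Pictures are saved under pics/ and viewed, at most 13 in all, crops included, and the job is handed in when it is done.

Besides the shell and the picture viewer there is one more tool, called after "Call:" as name(argument=value, ...) on one line, values as JSON. move_arm: Moves the arm, as the interface text tells. Its arguments: {"type":"object","properties":{"deltas":{"type":"array","items":{"type":"number"}},"squeeze":{"type":"number"}},"required":["deltas"]}

```bash
mkdir -p pics; cat > h.py <<'E'
import numpy as np, cv2
from scipy.spatial.transform import Rotation as Rn
from plant import robot
def cam(name):
    s=robot.read_state(); im,d=robot.read_camera(name); m=robot.camera_model(name); K=np.array(m["K"])
    if name=="wrist":
        T=np.array(m["tool_from_camera"]); W=np.eye(4); W[:3,:3]=Rn.from_rotvec(s["orientation"]).as_matrix(); W[:3,3]=s["tool_pos"]; T=W@T
    else:
        R=np.array(m["R"]); t=np.array(m["t"]); T=np.eye(4); T[:3,:3]=R.T; T[:3,3]=-R.T@t
    return im,d,K,T
def cloud(d,K,T):
    v,u=np.mgrid[:d.shape[0],:d.shape[1]]
    P=np.stack([(u-K[0,2])/K[0,0]*d,(v-K[1,2])/K[1,1]*d,d],-1)
    P=P@T[:3,:3].T+T[:3,3]; P[d==0]=np.nan
    return P
def ray_z(u,v,K,T,z):
    r=T[:3,:3]@np.linalg.solve(K,[u,v,1]); return T[:3,3]+r*(z-T[2,3])/r[2]
def save(im,n): cv2.imwrite("pics/"+n+".png",im[:,:,::-1])
E
python3 - <<'E'
from h import *
for c in ["scene","side"]:
    im,d,K,T=cam(c); save(im,c+"0"); P=cloud(d,K,T); np.savez(c+"0.npz",im=im,P=P,K=K,T=T)
    print(c,T[:3,3].round(2))
    for l in ["case","notch","opener","mat","gauge","jig","wax_tin","blank","lid_edge"]:
        for r in robot.recognise(c,l)[:3]:
            u,v=map(int,r["uv"]); print(l,round(r["confidence"],2),u,v,P[v,u].round(3))
print(robot.read_state())
E
```

```text
scene [1.09 0.74 0.75]
case 0.64 263 263 [0.656 0.066 0.092]
case 0.34 262 254 [0.639 0.038 0.092]
notch 0.88 264 266 [0.66  0.076 0.092]
opener 0.77 226 198 [ 0.531 -0.319  0.023]
opener 0.73 296 174 [ 0.253 -0.342  0.006]
opener 0.69 218 155 [ 0.405 -0.595  0.018]
mat 0.9 210 202 [ 0.566 -0.357  0.003]
gauge 0.25 224 203 [ 0.543 -0.312  0.014]
jig 0.93 393 340 [0.547 0.355 0.043]
wax_tin 0.63 223 201 [ 0.546 -0.311  0.022]
wax_tin 0.6 265 268 [0.662 0.083 0.093]
wax_tin 0.57 378 264 [0.385 0.159 0.023]
blank 0.76 302 212 [ 0.395 -0.127  0.025]
lid_edge 0.57 262 250 [0.631 0.024 0.091]
side [ 0.25 -1.    1.07]
case 0.72 311 171 [ 0.615 -0.033  0.095]
notch 0.72 310 171 [ 0.612 -0.032  0.095]
opener 0.84 323 272 [ 0.552 -0.325  0.025]
opener 0.78 286 400 [ 0.37  -0.608  0.019]
opener 0.57 209 314 [ 0.251 -0.361  0.02 ]
mat 0.9 320 289 [ 0.533 -0.36   0.006]
jig 0.69 248 121 [0.51  0.306 0.045]
blank 0.71 240 236 [ 0.375 -0.158  0.032]
lid_edge 0.8 309 162 [0.622 0.005 0.095]
{'t': 1.0, 'q': array([ 1.21257982e+00,  1.30426941e-01,  1.48819951e+00,  2.25424364e-05,
        1.52304629e+00, -8.53768199e-02]), 'dq': array([-0.00089502, -0.00187599, -0.00150146,  0.00083965, -0.00115573,
       -0.00119645]), 'joint_torque': array([ 5.23674748e-05, -5.59807384e+01, -4.92052746e+01,  7.68540613e-02,
        2.29311967e-02, -4.98636234e-05]), 'tool_pos': array([0.16163251, 0.57780463, 0.22961939]), 'orientation': array([-4.27243789e-01, -3.11236541e+00,  1.14932326e-04]), 'force': array([ 0.12310061,  0.02989564, -0.94271897]), 'wrist_torque': array([-0.01511852,  0.00783029, -0.04363839]), 'gripper_force': 0.0, 'opening': 0.09322539753252879}
```

View pics/scene0.png

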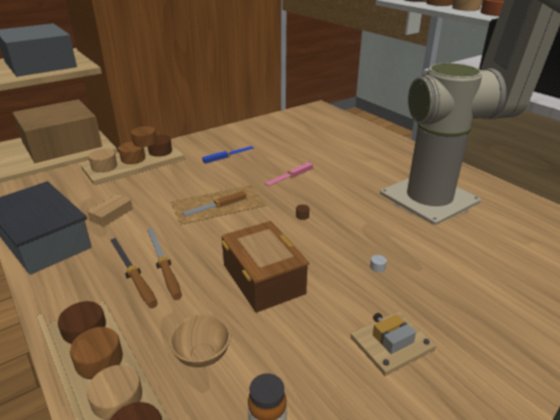

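View pics/side0.png

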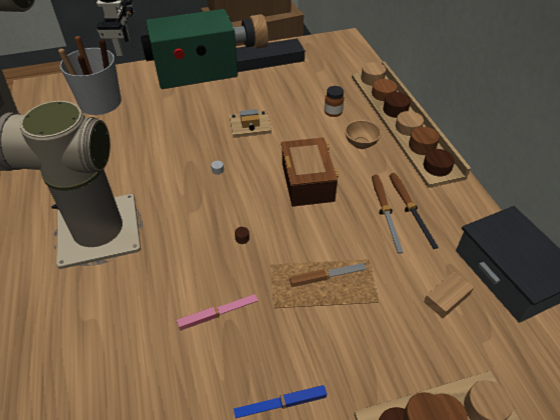

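The red herrings for the opener are the blue one (side 286,400), the pink one (side 209,314) and two chisels (side 390,215 and 412,210). The right one has a wooden handle and lies on the cork mat (side 323,272; scene 226,198). Next I measure the main poses.

```bash
python3 - <<'E'
import numpy as np, cv2
def rect(P,m,n):
    p=P[m][:,:2]; 
    mm=np.uint8(m); k,lab,st,_=cv2.connectedComponentsWithStats(mm); i=1+np.argmax(st[1:,4]); q=P[lab==i]
    print(n,len(q),cv2.minAreaRect((q[:,:2]*1000).astype(np.float32)),'z',np.nanmedian(q[:,2]).round(4))
    return lab==i
for c in ["side","scene"]:
    D=np.load(c+"0.npz"); P=D["P"]; im=D["im"]; x,y,z=P[...,0],P[...,1],P[...,2]
    box=lambda a,b,e,f,g,h:(x>a)&(x<b)&(y>e)&(y<f)&(z>g)&(z<h)
    rect(P,box(.45,.8,-.15,.17,.087,.105),"lid")
    rect(P,box(.38,.8,-.5,-.2,.010,.04),"opener all")
    rect(P,box(.38,.8,-.5,-.2,.019,.04),"handle")
    rect(P,box(.4,.65,.2,.45,.008,.025),"jigbase")
    rect(P,box(.4,.65,.2,.45,.038,.06),"jaws")
    rect(P,box(.3,.45,-.2,-.05,.02,.05),"blank"); rect(P,box(.3,.45,.08,.22,.015,.05),"tin")
    hsv=cv2.cvtColor(im,cv2.COLOR_RGB2HSV)
    m=box(.45,.8,-.15,.17,.087,.105); s=m&(hsv[...,1]>150)&(hsv[...,2]>150)
    print("brass",[ (len(q),q.mean(0).round(3)) for k,l,st,_ in [cv2.connectedComponentsWithStats(np.uint8(s))] for i in range(1,k) for q in [P[l==i]] if len(q)>8])
D=np.load("side0.npz"); im=D["im"]
a=cv2.resize(im[120:320,220:400],None,fx=3.3,fy=3)[:,:,::-1]; cv2.imwrite("pics/c0.png",a[:600])
E
```

```text
lid 2058 ((625.8402709960938, 17.27741241455078), (194.34542846679688, 141.0309600830078), 82.64720153808594) z 0.0941
opener all 669 ((564.7857666015625, -327.5618591308594), (26.1600284576416, 201.99411010742188), 87.81084442138672) z 0.0196
handle 325 ((516.1746215820312, -325.7038879394531), (26.156747817993164, 101.71421813964844), 87.80086517333984) z 0.0244
jigbase 561 ((521.898681640625, 330.53680419921875), (116.03137969970703, 130.74542236328125), 84.1856689453125) z 0.0167
jaws 224 ((521.5507202148438, 331.6590881347656), (67.01492309570312, 60.70026397705078), 83.8408203125) z 0.046
blank 155 ((382.624267578125, -144.92251586914062), (38.905906677246094, 39.850250244140625), 53.52315139770508) z 0.0307
tin 104 ((369.8944091796875, 143.5724334716797), (39.83339309692383, 37.02832794189453), 45.20537567138672) z 0.0257
brass [(15, array([0.563, 0.029, 0.094]))]
lid 3013 ((625.7802124023438, 20.813079833984375), (190.98724365234375, 141.4923553466797), 81.822998046875) z 0.0913
opener all 375 ((565.83935546875, -324.63287353515625), (32.306724548339844, 199.56842041015625), 87.10877227783203) z 0.0152
handle 131 ((517.0210571289062, -321.25372314453125), (26.778736114501953, 100.58131408691406), 86.35486602783203) z 0.021
jigbase 1890 ((523.26513671875, 337.7742919921875), (111.89015197753906, 134.50721740722656), 83.42855834960938) z 0.0141
jaws 731 ((523.9871215820312, 337.3385925292969), (60.505470275878906, 62.56587600708008), 83.42159271240234) z 0.0437
blank 109 ((384.3953552246094, -138.64881896972656), (42.70823669433594, 37.140296936035156), 51.7510986328125) z 0.0266
tin 155 ((373.4720458984375, 150.41989135742188), (36.306114196777344, 35.28424835205078), 83.90752410888672) z 0.0231
brass [(27, array([0.564, 0.027, 0.091]))]
```

View pics/c0.png

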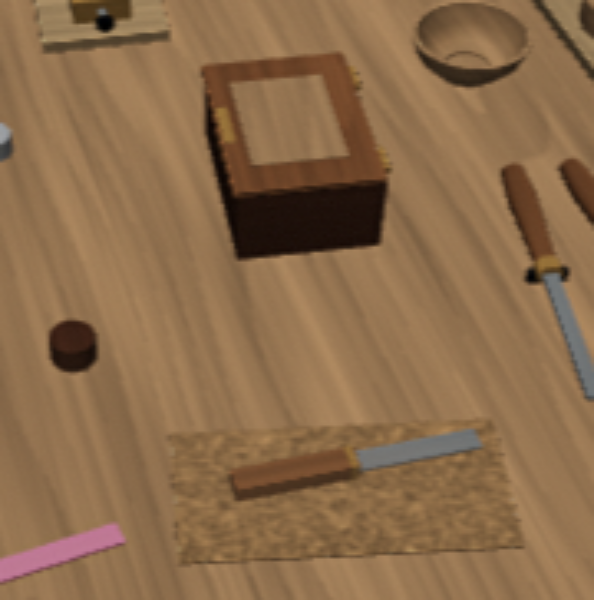

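The crop confirms the choice: a wooden handle with a steel blade on cork, and the brass strip on the lid's robot-facing edge (crop 225,125).

```bash
cat >> h.py <<'E'
def Rt(yaw):  # tool down, tool x = -(dir yaw), tool y = dir yaw+90
    c,s=np.cos(yaw),np.sin(yaw); return np.array([[-c,-s,0],[-s,c,0],[0,0,-1]]).T.T
def go(p,yaw=None,R=None,s=None):
    s=s or robot.read_state(); R0=Rn.from_rotvec(s["orientation"]).as_matrix()
    R1=Rt(yaw) if R is None else R
    print((R0.T@(np.array(p)-s["tool_pos"])).round(4), Rn.from_matrix(R0.T@R1).as_rotvec().round(4))
E
python3 - <<'E'
from h import *
print(robot.camera_model("wrist")["tool_from_camera"])
go([.42,.1,.25],-.045); go([.5365,-.3245,.20],-.045)
E
```

```text
[[-1.28121699e-03 -9.57443362e-01 -2.88618375e-01  8.08380838e-02]
 [ 9.99998888e-01 -1.00659451e-03 -1.09992419e-03  5.97919376e-05]
 [ 7.62593447e-04 -2.88619463e-01  9.57443588e-01 -1.55028043e-01]
 [ 0.00000000e+00  0.00000000e+00  0.00000000e+00  1.00000000e+00]]
[-0.3776 -0.3905 -0.0204] [-1.000e-04 -0.000e+00 -2.278e-01]
[-0.6041 -0.7679  0.0297] [-1.000e-04 -0.000e+00 -2.278e-01]
```

Call:
move_arm(deltas=[-0.378,-0.39,-0.02,0,0,-0.228,1,-0.378,-0.39,-0.02,0,0,-0.228,1,-0.378,-0.39,-0.02,0,0,-0.228,1,-0.378,-0.39,-0.02,0,0,-0.228,1,-0.378,-0.39,-0.02,0,0,-0.228,1,-0.378,-0.39,-0.02,0,0,-0.228,1,-0.378,-0.39,-0.02,0,0,-0.228,1,-0.378,-0.39,-0.02,0,0,-0.228,1,-0.604,-0.768,0.03,0,0,-0.228,1,-0.604,-0.768,0.03,0,0,-0.228,1,-0.604,-0.768,0.03,0,0,-0.228,1,-0.604,-0.768,0.03,0,0,-0.228,1], squeeze=60)

```text
t: 2.5
tool_pos: [0.4706, -0.1022, 0.2233]
orientation: [0.071, 3.14, -0.0]
force: [1.1, 0.5, -0.7]
opening: 0.0931
gripper_force: 0.0
```

```bash
python3 - <<'E'
from h import *
go([.5365,-.3245,.20],-.045)
E
```

```text
[-0.0758 -0.2191  0.0234] [-0.0001  0.0012 -0.0001]
```

Call:
move_arm(deltas=[-0.076,-0.219,0.023,0,0.001,0,1,-0.076,-0.219,0.023,0,0.001,0,1,-0.076,-0.219,0.023,0,0.001,0,1,-0.076,-0.219,0.023,0,0.001,0,1,-0.076,-0.219,0.023,0,0.001,0,1])

```text
t: 3.12
tool_pos: [0.5358, -0.325, 0.1984]
orientation: [-0.075, -3.138, -0.001]
force: [0.3, 0.9, 0.3]
opening: 0.0931
gripper_force: 0.0
```

```bash
python3 - <<'E'
from h import *
im,d,K,T=cam("wrist"); save(im,"w1"); P=cloud(d,K,T); np.savez("w1.npz",im=im,P=P)
x,y,z=[P[...,i] for i in range(3)]
for n,m in [("handle",(z>.018)&(z<.04)),("blade",(z>.009)&(z<.018)&(x>.572)),("mat",(z>.002)&(z<.008))]:
    k,lab,st,_=cv2.connectedComponentsWithStats(np.uint8(m)); q=P[lab==1+np.argmax(st[1:,4])]
    print(n,len(q),cv2.minAreaRect((q[:,:2]*1000).astype(np.float32)),np.median(q[:,2]))
print(robot.read_state()["tool_pos"])
E
```

```text
handle 2353 ((515.739013671875, -326.7038269042969), (21.917701721191406, 99.74263763427734), 88.16148376464844) 0.023912838770908162
blade 1628 ((782.310791015625, -239.85385131835938), (158.0370635986328, 35.32546615600586), 75.50015258789062) 0.015954998711147222
mat 26656 ((548.55810546875, -344.05450439453125), (130.8726348876953, 260.4209289550781), 77.27198791503906) 0.003989542447900285
[ 0.53586575 -0.3232173   0.1989928 ]
```

View pics/w1.png

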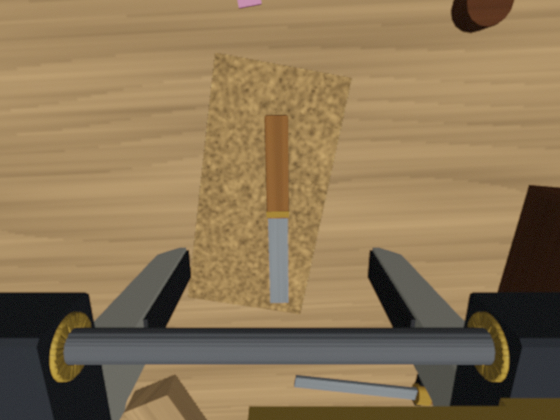

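Picture: the opener's handle is at (277,165) and its blade at (279,262), centred between the fingers. I descend and grip.

```bash
python3 - <<'E'
from h import *
go([.5357,-.3273,.017],-.032)
E
```

```text
[-0.0005 -0.0043  0.182 ] [ 0.0011 -0.0024 -0.0149]
```

Call:
move_arm(deltas=[0,-0.003,0.06,0,0,-0.015,1,0,-0.003,0.12,0,0,-0.015,1,0,-0.003,0.16,0,0,-0.015,1,0,-0.003,0.18,0,0,-0.015,1,0,-0.003,0.182,0,0,-0.015,1,0,-0.003,0.182,0,0,-0.015,1,0,-0.003,0.182,0,0,-0.015,0,0,-0.003,0.182,0,0,-0.015,0,0,-0.003,0.182,0,0,-0.015,0,0,-0.003,0.182,0,0,-0.015,0,0,-0.003,0.182,0,0,-0.015,0], squeeze=60)

```text
t: 4.55
tool_pos: [0.5359, -0.3252, 0.0181]
orientation: [-0.047, -3.14, -0.0]
force: [0.1, -0.1, 0.3]
opening: 0.0474
gripper_force: 0.0
```

```bash
python3 - <<'E'
from h import *
s=robot.read_state(); print(s["tool_pos"],s["opening"],s["gripper_force"],s["force"])
go([.5357,-.3273,.017],-.032)
E
```

```text
[ 0.53593605 -0.32517488  0.01805633] 0.04736144404023317 0.0 [ 0.11947063 -0.08368721  0.34666408]
[ 0.0002 -0.0021  0.0011] [ 0.0001 -0.0011  0.0021]
```

Call:
move_arm(deltas=[0,0,0,0,0,0,0,0,0,0,0,0,0,0,0,0,0,0,0,0,0,0,0,0,0,0,0,0,0,0,0,0,0,0,0,0,0,-0.03,0,0,0,0,0,0,-0.09,0,0,0,0,0,0,-0.14,0,0,0,0,0,0,-0.14,0,0,0,0])

```text
t: 5.68
tool_pos: [0.5391, -0.3272, 0.1645]
orientation: [0.047, 3.134, -0.009]
force: [0.3, 0.3, -0.9]
opening: 0.0213
gripper_force: 60.0
```

```bash
python3 - <<'E'
from h import *
s=robot.read_state(); print(s["tool_pos"],s["opening"],s["gripper_force"],s["force"])
go([.375,.053,.155],-.136)
E
```

```text
[ 0.53905287 -0.32719875  0.16451302] 0.02125467719719998 59.99675631523132 [ 0.28410501  0.26456211 -0.92643991]
[0.1753 0.3752 0.0061] [-0.0053  0.0078  0.1063]
```

Call:
move_arm(deltas=[0.174,0.376,0.002,0,0,0.105,0,0.174,0.376,0.002,0,0,0.105,0,0.174,0.376,0.002,0,0,0.105,0,0.174,0.376,0.002,0,0,0.105,0,0.174,0.376,0.002,0,0,0.105,0,0.174,0.376,0.002,0,0,0.105,0,0.174,0.376,0.002,0,0,0.105,0,0.174,0.376,0.002,0,0,0.105,0,0.174,0.376,0.002,0,0,0.105,0,0.174,0.376,0.002,0,0,0.105,0])

```text
t: 6.92
tool_pos: [0.3736, 0.0549, 0.1559]
orientation: [-0.214, -3.133, 0.001]
force: [0.3, -0.3, -0.3]
opening: 0.0216
gripper_force: 60.0
```

```bash
python3 - <<'E'
from h import *
im,d,K,T=cam("wrist"); save(im,"w2"); P=cloud(d,K,T); np.savez("w2.npz",im=im,P=P)
s=robot.read_state(); print(s["tool_pos"],s["orientation"])
x,y,z=[P[...,i] for i in range(3)]
for n,m in [("lid",(z>.086)&(z<.105)&(x>.5)),("tool",(z>.125)&(z<.175)&(x>.42)&(x<.6))]:
    k,lab,st,_=cv2.connectedComponentsWithStats(np.uint8(m)); 
    for i in 1+np.argsort(-st[1:,4])[:2]:
        q=P[lab==i]; print(n,len(q),cv2.minAreaRect((q[:,:2]*1000).astype(np.float32)),np.median(q[:,2]),q.min(0),q.max(0))
print(robot.recognise("wrist","notch")[:2],robot.recognise("wrist","opener_tip")[:2])
E
```

```text
[0.37367023 0.05489734 0.15602933] [-2.14259047e-01 -3.13270787e+00  4.24496787e-04]
tool 1467 ((443.44525146484375, 44.73881149291992), (19.896053314208984, 29.767715454101562), 82.92060852050781) 0.15323853435558252 [0.4276737  0.03361597 0.15157193] [0.45894869 0.05632018 0.15537179]
[{'uv': [295.9, 385.5], 'confidence': 0.56}, {'uv': [65.9, 238.9], 'confidence': 0.37}] [{'uv': [277.5, 237.3], 'confidence': 0.71}, {'uv': [296.6, 387.5], 'confidence': 0.21}]
```

View pics/w2.png

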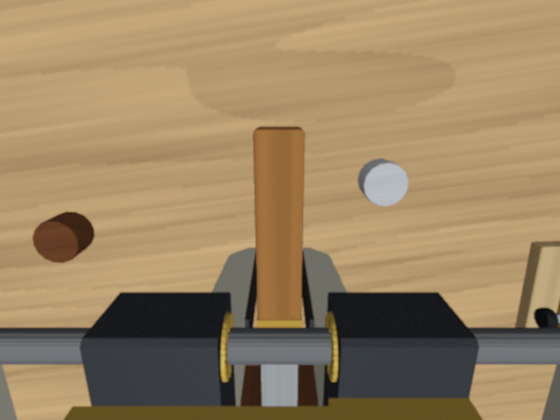

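The wrist view shows the handle gripped straight (279,220), but the gripper hides the tip and the lid. I check pitch from depth and use the side camera for the tip and lid.

```bash
python3 - <<'E'
from h import *
D=np.load("w2.npz"); P=D["P"]
u=np.array([np.cos(-.136),np.sin(-.136)]); n=np.array([-u[1],u[0]])
z=P[...,2]; rel=P[...,:2]-np.array([.3737,.0549]); a=rel@u; b=rel@n
m=(z>.158)&(z<.18)&(a<-.02)&(a>-.068)&(abs(b)<.009)
for nm,m in [("handle",m),("blade",(z>.145)&(z<.158)&(a>.03)&(a<.12)&(abs(b)<.009))]:
    print(nm,m.sum(),np.polyfit(a[m],z[m],1),z[m].mean(),a[m].mean(),b[m].mean(),a[m].min(),a[m].max())
im,d,K,T=cam("side"); P=cloud(d,K,T); z=P[...,2]; rel=P[...,:2]-np.array([.3737,.0549]); a=rel@u; b=rel@n
m=(z>.135)&(z<.175)&(a>.04)&(a<.16)&(abs(b)<.025); print("side blade",m.sum(),np.polyfit(a[m],z[m],1),np.polyfit(a[m],b[m],1),a[m].max(),z[m].mean(),b[m].mean())
# project predicted geometry
def px(X): c=T[:3,:3].T@(np.array(X)-T[:3,3]); p=K@c; return p[:2]/p[2]
im2=im.copy(); print(px([.5636,.0275,.093]))
save(cv2.resize(im[110:260,190:370],None,fx=4,fy=4),"s2")
E
```

```text
handle 4334 [-0.00156822  0.16186836] 0.16193913383091338 -0.045133068217677985 2.4375612272585645e-05 -0.06799866624336691 -0.02001427293711621
blade 1319 [-0.00624607  0.15368545] 0.15324779319433557 0.0700695437171736 3.080751001429987e-05 0.05556805939701162 0.08528758553960898
side blade 175 [-0.00325603  0.1544508 ] [-0.00500881 -0.00023778] 0.12954641301598402 0.15417411359941838 -0.0006634072533309864
[287.60575341 161.31185286]
```

View pics/s2.png

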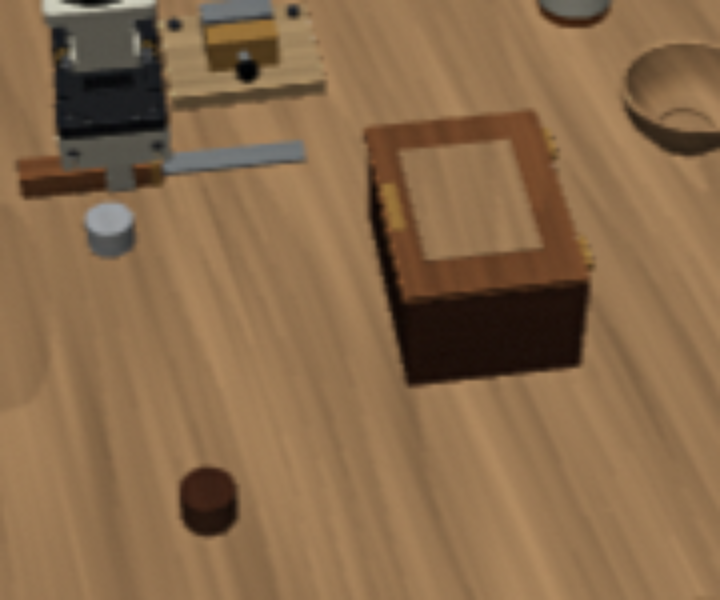

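Tip at (305,150) in the crop, level and aligned with the brass strip (393,207). I go down and insert.

```bash
python3 - <<'E'
from h import *
go([.415,.0478,.0855],-.136);go([.4645,.0411,.0855],-.136)
E
```

```text
[-0.0421 -0.0017  0.0706] [-0.0002 -0.0013 -0.0003]
[-0.0921 -0.0016  0.0705] [-0.0002 -0.0013 -0.0003]
```

Call:
move_arm(deltas=[0,-0.0016,0.035,0,-0.001,0,0,0,-0.0016,0.0705,0,-0.001,0,0,-0.03,-0.0016,0.0705,0,-0.001,0,0,-0.042,-0.0016,0.0705,0,-0.001,0,0,-0.042,-0.0016,0.0705,0,-0.001,0,0,-0.042,-0.0016,0.0705,0,-0.001,0,0])

```text
t: 7.88
tool_pos: [0.4143, 0.0485, 0.0856]
orientation: [-0.212, -3.134, 0.0]
force: [0.5, 0.3, -0.9]
opening: 0.0215
gripper_force: 60.0
```

```bash
python3 - <<'E'
from h import *
s=robot.read_state(); print(s["force"])
go([.4645,.0411,.0855],-.136)
E
```

```text
[ 0.49502031  0.29472677 -0.94117916]
[-0.0508 -0.0005  0.    ] [-0.0002 -0.0007  0.0008]
```

Call:
move_arm(deltas=[-0.012,0,0,0,0,0,0,-0.024,0,0,0,0,0,0,-0.036,0,0,0,0,0,0,-0.05,0,0,0,0,0,0,-0.05,0,0,0,0,0,0,-0.05,0,0,0,0,0,0])

```text
t: 8.62
tool_pos: [0.464, 0.0419, 0.0855]
orientation: [-0.212, -3.134, 0.0]
force: [-0.0, 0.1, -0.8]
opening: 0.0216
gripper_force: 60.0
```

```bash
python3 - <<'E'
from h import *
im,d,K,T=cam("side"); P=cloud(d,K,T); save(cv2.resize(im[110:260,190:370],None,fx=4,fy=4),"s3")
print(robot.read_state()["force"]); x,y,z=[P[...,i] for i in range(3)]
m=(z>.087)&(z<.13)&(x>.53)&(x<.75)&(y>-.1)&(y<.14); A=np.c_[x[m],y[m],np.ones(m.sum())]; print(np.linalg.lstsq(A,z[m],rcond=None)[0])
E
```

```text
[ 1.0466039   0.64301115 -1.8660188 ]
[-0.00351086  0.00279645  0.09609906]
```

View pics/s3.png

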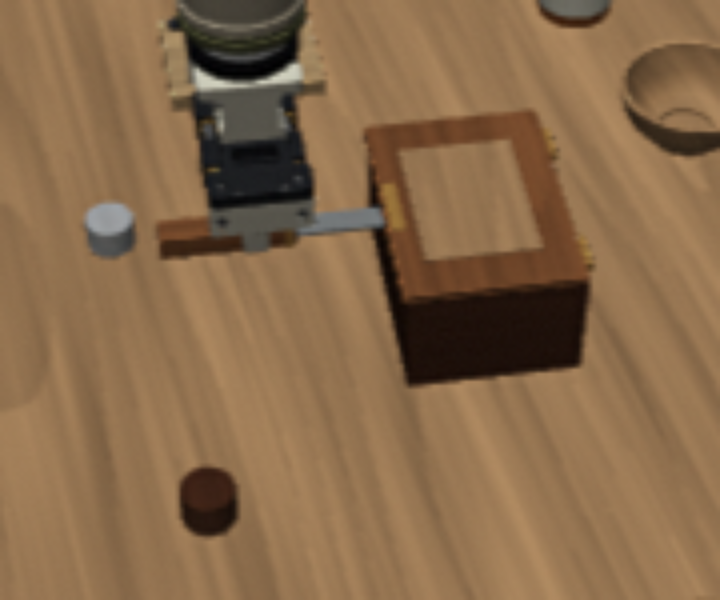

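Inserted: the blade enters under the brass strip at (383,220) in the crop, and the lid is still shut. Now I lever it along an arc about the hinge.

Call:
move_arm(deltas=[0,0,-0.006,0,0,0,0,-0.0005,0,-0.012,0,0,0,0,-0.002,0,-0.022,0,0,0,0,-0.0045,0,-0.032,0,0,0,0,-0.0075,0,-0.039,0,0,0,0,-0.0105,0,-0.046,0,0,0,0,-0.0135,0,-0.0525,0,0,0,0,-0.0175,0,-0.058,0,0,0,0,-0.0175,0,-0.058,0,0,0,0])

```text
t: 9.8
tool_pos: [0.4825, 0.0395, 0.1445]
orientation: [0.212, 3.133, -0.0]
force: [-0.4, -1.0, -3.2]
opening: 0.0217
gripper_force: 60.0
```

```bash
python3 - <<'E'
from h import *
s=robot.read_state(); print(s["force"],s["wrist_torque"],s["tool_pos"])
im,d,K,T=cam("side"); P=cloud(d,K,T); save(cv2.resize(im[80:230,190:370],None,fx=4,fy=4),"s4")
x,y,z=[P[...,i] for i in range(3)]
u=np.array([np.cos(-.136),np.sin(-.136)]); n=np.array([-u[1],u[0]]); rel=P[...,:2]-np.array([.628,.0187]); a=rel@u; b=rel@n
m=(z>.095)&(z<.26)&(a>-.07)&(a<.06)&(abs(b+.06)<.03); f=np.polyfit(a[m],z[m],1); print("lid slope",f,np.arctan(-f[0]),m.sum())
rel=P[...,:2]-s["tool_pos"][:2]; a=rel@u; b=rel@n; m=(z>.12)&(z<.16)&(a>.04)&(a<.11)&(abs(b)<.015); print(m.sum(),np.polyfit(a[m],z[m],1))
E
```

```text
[-0.39129413 -0.95262566 -3.24865716] [0.04341562 0.12939064 0.03179816] [0.48254642 0.03946324 0.14446508]
lid slope [-0.69469489  0.14021952] 0.6071566044411542 470
118 [0.0108517 0.1416882]
```

Call:
move_arm(deltas=[-0.009,0,-0.012,0,0,0,0,-0.02,0,-0.022,0,0,0,0,-0.033,0,-0.0305,0,0,0,0,-0.046,0,-0.037,0,0,0,0,-0.0605,0,-0.041,0,0,0,0,-0.0755,0,-0.042,0,0,0,0,-0.0905,0,-0.042,0,0,0,0,-0.105,0,-0.04,0,0,0,0,-0.105,0,-0.04,0,0,0,0,-0.105,0,-0.04,0,0,0,0])

```text
t: 11.1
tool_pos: [0.586, 0.0254, 0.1843]
orientation: [0.212, 3.134, -0.0]
force: [0.5, -0.5, -0.1]
opening: 0.0211
gripper_force: 60.0
```

```bash
python3 - <<'E'
from h import *
s=robot.read_state(); print(s["force"],s["tool_pos"])
im,d,K,T=cam("side"); P=cloud(d,K,T); save(cv2.resize(im[60:210,190:370],None,fx=4,fy=4),"s5")
x,y,z=[P[...,i] for i in range(3)]
u=np.array([np.cos(-.136),np.sin(-.136)]); n=np.array([-u[1],u[0]]); rel=P[...,:2]-np.array([.628,.0187]); a=rel@u; b=rel@n
m=(z>.12)&(z<.26)&(a>.03)&(a<.14)&(abs(b)<.09); f=np.polyfit(z[m],a[m],1); print("lid",f,np.pi/2+np.arctan(f[0]),m.sum())
E
```

```text
[ 0.54200215 -0.5229681  -0.10635084] [0.58600677 0.02540402 0.18432148]
lid [0.27035462 0.03763986] 1.834838661140391 1015
```

View pics/s5.png

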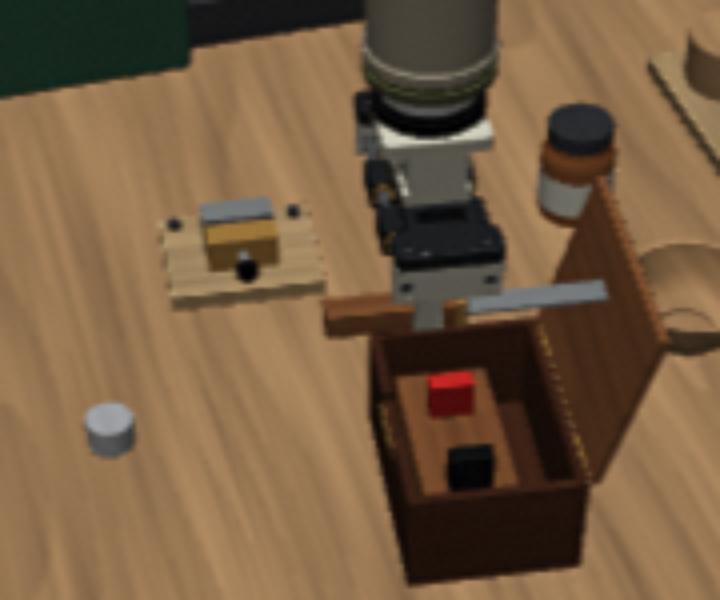

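Lid is open at about 1.83 rad; the red gauge stands in the +y slot (450,390), the black one in the -y slot (470,468). Withdraw and return the opener to the mat.

```bash
python3 - <<'E'
from h import *
go([.47,.04,.19],-.136);go([.5193,-.3374,.12],-.222); go([.5193,-.3374,.0195],-.222)
E
```

```text
[ 0.1167 -0.0011 -0.0058] [-0.0001  0.0009  0.0012]
[ 0.0172 -0.3685  0.0643] [-0.      0.0009  0.0872]
[ 0.0173 -0.3685  0.1648] [-0.      0.0009  0.0872]
```

Call:
move_arm(deltas=[0.06,0,-0.003,0,0,0,0,0.117,0,-0.006,0,0,0,0,0.1,-0.06,-0.006,0,0,0,0,0.017,-0.368,0.064,0,0.001,0.087,0,0.017,-0.368,0.064,0,0.001,0.087,0,0.017,-0.368,0.064,0,0.001,0.087,0,0.017,-0.368,0.064,0,0.001,0.087,0,0.017,-0.368,0.064,0,0.001,0.087,0,0.017,-0.368,0.064,0,0.001,0.087,0,0.017,-0.368,0.064,0,0.001,0.087,0,0.017,-0.368,0.064,0,0.001,0.087,0,0.017,-0.368,0.064,0,0.001,0.087,0])

```text
t: 12.65
tool_pos: [0.5199, -0.3356, 0.1206]
orientation: [-0.345, -3.122, 0.001]
force: [0.3, 0.1, -0.8]
opening: 0.0215
gripper_force: 60.0
```

```bash
python3 - <<'E'
from h import *
go([.5193,-.3374,.0195],-.222)
E
```

```text
[ 0.0002 -0.0018  0.1011] [-0.0004 -0.      0.0019]
```

Call:
move_arm(deltas=[0,0,0.05,0,0,0,0,0,0,0.09,0,0,0,0,0,0,0.1,0,0,0,0,0,0,0.101,0,0,0,0,0,0,0.101,0,0,0,0,0,0,0.101,0,0,0,0.7,0,0,0.101,0,0,0,0.7,0,0,0.101,0,0,0,0.7,0,0,0.101,0,0,0,0.7,0,0,0.05,0,0,0,0.7,0,0,0,0,0,0,0.7,0,0,-0.06,0,0,0,0.7])

```text
t: 14.15
tool_pos: [0.5187, -0.3364, 0.1802]
orientation: [-0.348, -3.119, -0.002]
force: [0.5, 0.3, 0.2]
opening: 0.0653
gripper_force: 0.0
```

```bash
python3 - <<'E'
from h import *
im,d,K,T=cam("wrist"); P=cloud(d,K,T); save(im,"w6")
x,y,z=[P[...,i] for i in range(3)]
m=(z>.010)&(z<.04)&(abs(y+.344)<.07)&(x>.4)&(x<.68)
k,lab,st,_=cv2.connectedComponentsWithStats(np.uint8(m)); q=P[lab==1+np.argmax(st[1:,4])]
(c,wh,a)=cv2.minAreaRect((q[:,:2]*1000).astype(np.float32)); print(c,wh,a, q[:,2].min(),q[:,2].max())
cc=np.array([[1,0],[0,1]]); t=-.222; R=np.array([[np.cos(t),np.sin(t)],[-np.sin(t),np.cos(t)]])
e=(q[:,:2]-[.5486,-.344])@R.T; print("mat-frame extent",e.min(0),e.max(0)); s=robot.read_state(); print(s["tool_pos"],s["opening"])
# gauges from side
im,d,K,T=cam("side"); P=cloud(d,K,T); np.savez("s6.npz",im=im,P=P)
hsv=cv2.cvtColor(im,cv2.COLOR_RGB2HSV); x,y,z=[P[...,i] for i in range(3)]
r=(hsv[...,1]>200)&(hsv[...,2]>120)&((hsv[...,0]<6)|(hsv[...,0]>174))&(x>.5)&(x<.72)&(abs(y)<.15)
q=P[r&(z>.074)&(z<.084)]; print(len(q),np.median(q,0),cv2.minAreaRect((q[:,:2]*1000).astype(np.float32)))
c=np.array([.628,.0187]); u=np.array([np.cos(-.136),np.sin(-.136)]); n=np.array([-u[1],u[0]]); g=c-.01*u+.04*n; print("pred gauge",g)
go([g[0],g[1],.2],-.136)
E
```

```text
(549.5807495117188, -344.08380126953125) (22.154823303222656, 200.45054626464844) 77.67550659179688 0.010120021574231253 0.026412576099156537
mat-frame extent [-0.09922661 -0.01120538] [0.10121371 0.0111964 ]
[ 0.52232702 -0.33918311  0.19139349] 0.0651467543513759
11 [0.60799545 0.05902654 0.07815339] ((607.9786987304688, 61.04241943359375), (11.223647117614746, 8.976836204528809), 72.13306427001953)
pred gauge [0.62351558 0.05968646]
[-0.0103  0.4117 -0.0132] [-0.0064  0.011  -0.0858]
```

Call:
move_arm(deltas=[-0.01,0.411,-0.015,0,0,-0.086,0.45,-0.01,0.411,-0.015,0,0,-0.086,0.45,-0.01,0.411,-0.015,0,0,-0.086,0.45,-0.01,0.411,-0.015,0,0,-0.086,0.45,-0.01,0.411,-0.015,0,0,-0.086,0.45,-0.01,0.411,-0.015,0,0,-0.086,0.45,-0.01,0.411,-0.015,0,0,-0.086,0.45,-0.01,0.411,-0.015,0,0,-0.086,0.45,-0.01,0.411,-0.015,0,0,-0.086,0.45])

```text
t: 15.38
tool_pos: [0.6194, 0.0612, 0.1942]
orientation: [-0.213, -3.133, 0.001]
force: [-0.8, -0.7, -0.1]
opening: 0.0419
gripper_force: 0.0
```

```bash
cat > g.py <<'E'
from h import *
def red(tag,zlo,zhi):
    im,d,K,T=cam("wrist"); P=cloud(d,K,T); save(im,tag)
    hsv=cv2.cvtColor(im,cv2.COLOR_RGB2HSV); z=P[...,2]
    r=(hsv[...,1]>180)&(hsv[...,2]>60)&((hsv[...,0]<8)|(hsv[...,0]>172))&(z>zlo)&(z<zhi)
    k,lab,st,_=cv2.connectedComponentsWithStats(np.uint8(r)); q=P[lab==1+np.argmax(st[1:,4])]
    print("red",len(q),cv2.minAreaRect((q[:,:2]*1000).astype(np.float32)),np.median(q[:,2]))
    return im,P
E
python3 - <<'E'
from g import *
red("w7",.07,.09); s=robot.read_state(); print(s["tool_pos"],s["opening"])
E
```

```text
red 768 ((619.9893188476562, 58.199073791503906), (15.345831871032715, 32.85395812988281), 82.35321044921875) 0.07774707382224999
[0.61934937 0.06070147 0.19424057] 0.041762870903505084
```

View pics/w7.png

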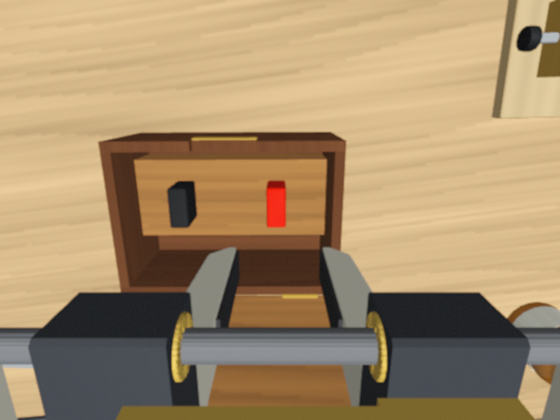

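Picture: the red gauge is at (276,205) between the fingers, the black one at (182,203), clear.

```bash
python3 - <<'E'
from h import *
go([.620,.0584,.061],-.1335)
E
```

```text
[-0.0012 -0.0021  0.1332] [-0.0006 -0.0016 -0.0031]
```

Call:
move_arm(deltas=[-0.001,-0.002,0.05,0,-0.001,-0.003,0.45,-0.001,-0.002,0.09,0,-0.001,-0.003,0.45,-0.001,-0.002,0.12,0,-0.001,-0.003,0.45,-0.001,-0.002,0.133,0,-0.001,-0.003,0.45,-0.001,-0.002,0.133,0,-0.001,-0.003,0.45,-0.001,-0.002,0.133,0,-0.001,-0.003,0,-0.001,-0.002,0.133,0,-0.001,-0.003,0,-0.001,-0.002,0.133,0,-0.001,-0.003,0,-0.001,-0.002,0.133,0,-0.001,-0.003,0,-0.001,-0.002,0.133,0,-0.001,-0.003,0,-0.001,-0.002,0.133,0,-0.001,-0.003,0], squeeze=25)

```text
t: 16.8
tool_pos: [0.6209, 0.0597, 0.0628]
orientation: [0.208, 3.133, -0.0]
force: [-0.7, 0.1, 5.6]
opening: 0.0157
gripper_force: 25.0
```

```bash
python3 - <<'E'
from h import *
c=np.array([.5235,.335])
go([.620,.0584,.16],-.1335); go([c[0],c[1],.16],-.108)
E
```

```text
[ 0.0006 -0.0014 -0.0972] [0.     0.0016 0.0008]
[ 0.1328  0.26   -0.0974] [ 0.      0.0016 -0.0247]
```

Call:
move_arm(deltas=[0,0,-0.03,0,0,0,0,0,0,-0.08,0,0,0,0,0,0,-0.12,0,0,0,0,0.06,0.26,-0.12,0,0.001,-0.025,0,0.06,0.26,-0.12,0,0.001,-0.025,0,0.06,0.26,-0.12,0,0.001,-0.025,0,0.06,0.26,-0.12,0,0.001,-0.025,0,0.06,0.26,-0.12,0,0.001,-0.025,0,0.06,0.26,-0.12,0,0.001,-0.025,0,0.06,0.26,-0.12,0,0.001,-0.025,0])

```text
t: 18.05
tool_pos: [0.5955, 0.3237, 0.1814]
orientation: [-0.171, -3.136, 0.001]
force: [0.8, 0.3, -0.6]
opening: 0.0157
gripper_force: 25.0
```

```bash
python3 - <<'E'
from g import *
im,P=red("w8",.12,.24); np.savez("w8.npz",im=im,P=P); s=robot.read_state(); print(s["tool_pos"],s["orientation"],s["opening"],s["gripper_force"])
x,y,z=[P[...,i] for i in range(3)]
m=(z>.040)&(z<.052)&(x<.57)&(y>.28)&(y<.39)
q=P[m]; print("jaws",len(q),cv2.minAreaRect((q[:,:2]*1000).astype(np.float32)),np.median(q[:,2]))
m=(z>.010)&(z<.022)&(x>.4)&(x<.62)&(y>.24)&(y<.42); k,lab,st,_=cv2.connectedComponentsWithStats(np.uint8(m)); q=P[lab==1+np.argmax(st[1:,4])]
print("base",len(q),cv2.minAreaRect((q[:,:2]*1000).astype(np.float32)))
E
```

```text
red 3003 ((595.0208740234375, 323.9473571777344), (16.990859985351562, 33.69700241088867), 83.0599365234375) 0.19605720999546355
[0.59567526 0.32346318 0.18156264] [-1.72092072e-01 -3.13573000e+00  9.66826662e-04] 0.015872993868533802 24.999764263629913
jaws 5156 ((521.2340698242188, 321.3828430175781), (82.80927276611328, 59.74537658691406), 83.81404876708984) 0.04604089066148817
base 12913 ((521.9921875, 334.08160400390625), (110.38909912109375, 129.55404663085938), 83.70152282714844)
```

View pics/w8.png

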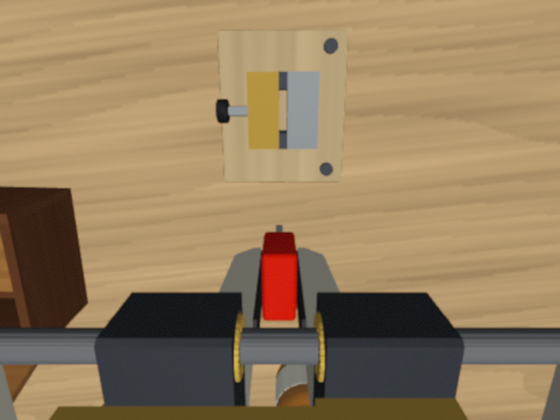

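Picture: the gap is at (283,110) between the brass and steel jaws; the red gauge is held upright at (280,275). I work out the gap centre.

```bash
python3 - <<'E'
from h import *
D=np.load("w8.npz"); P=D["P"]; im=D["im"]; z=P[...,2]; c=np.array([.522,.3341]); t=-.110
u=np.array([np.cos(t),np.sin(t)]); n=np.array([-u[1],u[0]]); rel=P[...,:2]-c; a=rel@u; b=rel@n
top=(abs(z-.046)<.003)
for lo,hi in [(-.015,-.005),(-.005,.005),(.005,.015)]:
    m=top&(a>lo)&(a<hi)&(abs(b)<.04); bb=b[m]; print("brass",bb[bb<-.000].max().round(4),"steel",bb[bb>.0].min().round(4), np.sort(bb)[:1],np.sort(bb)[-1:])
s=top&(abs(b)<.03); print("a ext",a[s].min(),a[s].max(),"b ext",b[s].min(),b[s].max())
h=np.histogram(b[top&(abs(a)<.014)],bins=np.arange(-.010,.0105,.001)); print(h[0],h[1][0])
# colour profile along row
print(im[104:116:4,272:296].astype(int).tolist()[1]); 
for v,uu in [(108,279),(108,280),(108,287),(108,288)]: print(uu,a[v,uu].round(4),b[v,uu].round(4),z[v,uu].round(3))
# red
hsv=cv2.cvtColor(im,cv2.COLOR_RGB2HSV); r=(hsv[...,1]>180)&((hsv[...,0]<8)|(hsv[...,0]>172))&(z>.12)
zt=np.percentile(z[r],95); q=P[r&(z>zt-.003)]; print(zt,cv2.minAreaRect((q[:,:2]*1000).astype(np.float32)))
E
```

```text
brass -0.0041 steel 0.0038 [-0.02806955] [0.02866533]
brass -0.0041 steel 0.0039 [-0.02833059] [0.02812654]
brass -0.0041 steel 0.004 [-0.02837962] [0.02853161]
a ext -0.02925082161212832 0.29818728758667673 b ext -0.02850875072867461 0.02868954634258271
[37 70 35 36 35 72  0  0  0  0  0  0  0 32 40 36 37 62 45 36] -0.01
[[179, 146, 62], [180, 146, 63], [179, 146, 64], [180, 147, 65], [179, 147, 65], [180, 149, 68], [179, 150, 85], [180, 156, 107], [181, 160, 118], [181, 160, 119], [181, 160, 119], [182, 160, 120], [184, 162, 120], [179, 158, 118], [158, 141, 112], [137, 135, 127], [141, 145, 148], [147, 153, 157], [148, 154, 157], [148, 154, 157], [148, 153, 157], [147, 152, 155], [148, 154, 156], [146, 152, 155]]
279 -0.0017 -0.0025 0.016
280 -0.0017 -0.0016 0.017
287 -0.0022 0.0039 0.046
288 -0.0022 0.0047 0.046
0.19734023608566686 ((594.9805297851562, 323.5679626464844), (16.18950843811035, 33.73269271850586), 82.85722351074219)
```

```bash
python3 - <<'E'
from h import *
go([.5226,.3341,.096],-.105)
E
```

```text
[0.0737 0.0026 0.0856] [-0.0007 -0.0011 -0.0047]
```

Call:
move_arm(deltas=[0.05,0.0025,0,0,-0.001,-0.004,0,0.0735,0.0025,0.02,0,-0.001,-0.004,0,0.0735,0.0025,0.06,0,-0.001,-0.004,0,0.0735,0.0025,0.0855,0,-0.001,-0.004,0,0.0735,0.0025,0.0855,0,-0.001,-0.004,0,0.0735,0.0025,0.0855,0,-0.001,-0.004,0,0.0735,0.0025,0.0855,0,-0.001,-0.004,0,0.0735,0.0025,0.0855,0,-0.001,-0.004,0])

```text
t: 19.1
tool_pos: [0.5231, 0.336, 0.0976]
orientation: [0.163, 3.136, 0.002]
force: [0.6, -0.0, -0.9]
opening: 0.0159
gripper_force: 25.0
```

```bash
python3 - <<'E'
from g import *
im,P=red("w9",.08,.13); z=P[...,2]
hsv=cv2.cvtColor(im,cv2.COLOR_RGB2HSV); r=(hsv[...,1]>180)&((hsv[...,0]<8)|(hsv[...,0]>172))&(z>.08)
q=P[r&(z>np.percentile(z[r],95)-.003)]; print(cv2.minAreaRect((q[:,:2]*1000).astype(np.float32)),q[:,2].max())
c=np.array([.522,.3341]); t=-.110
u=np.array([np.cos(t),np.sin(t)]); n=np.array([-u[1],u[0]]); rel=P[...,:2]-c; a=rel@u; b=rel@n
for lo,hi in [(-.029,-.024),(-.024,-.019)]:
    m=(abs(z-.046)<.003)&(a>lo)&(a<hi)&(abs(b)<.04); bb=np.sort(b[m]); print(len(bb),bb[:1],bb[-1:],bb[bb<0].max() if len(bb) else 0,bb[bb>0].min() if len(bb) else 0)
print(robot.read_state()["tool_pos"],robot.read_state()["force"]); go([.5226,.3341,.0625],-.105)
E
```

```text
red 2994 ((522.5048828125, 336.2204895019531), (16.9246883392334, 33.70281982421875), 83.04694366455078) 0.11226767324079728
((522.5867919921875, 335.88226318359375), (16.201215744018555, 33.466163635253906), 83.1182632446289) 0.12117718016301357
740 [-0.02809877] [0.02832172] -0.0005709943915888308 2.3846444872848255e-05
715 [-0.02838815] [0.02856289] -0.0005595850591678416 3.054877770837252e-05
[0.52288938 0.33600701 0.09733393] [ 0.08232735  0.24411317 -1.07059994]
[ 0.0001 -0.002   0.0348] [0.0009 0.0013 0.0011]
```

Call:
move_arm(deltas=[0,-0.002,0.004,0,0.001,0.001,0,0,-0.002,0.004,0,0.001,0.001,0,0,-0.002,0.004,0,0.001,0.001,0,0,-0.002,0.004,0,0.001,0.001,0])

```text
t: 19.65
tool_pos: [0.5221, 0.3338, 0.0923]
orientation: [-0.164, -3.136, -0.0]
force: [0.5, 0.5, -1.0]
opening: 0.0159
gripper_force: 25.0
```

```bash
python3 - <<'E'
from g import *
im,P=red("w10",.07,.13); z=P[...,2]
hsv=cv2.cvtColor(im,cv2.COLOR_RGB2HSV); r=(hsv[...,1]>180)&((hsv[...,0]<8)|(hsv[...,0]>172))&(z>.08)
q=P[r&(z>np.percentile(z[r],95)-.003)]; print(cv2.minAreaRect((q[:,:2]*1000).astype(np.float32)))
for i in range(3): robot.read_camera("side"); print(robot.read_state()["tool_pos"])
go([.5226,.3341,.0625],-.105)
E
```

```text
red 2999 ((521.46875, 333.9726257324219), (16.97683334350586, 33.65568161010742), 82.75675964355469) 0.10692275028337328
((521.4151611328125, 333.6634826660156), (16.152469635009766, 33.59296417236328), 83.15292358398438)
[0.52211998 0.33379745 0.09232537]
[0.52210925 0.33380097 0.09232189]
[0.5220983  0.3338216  0.09232949]
[-0.0005  0.0003  0.0298] [ 0.0001 -0.0009  0.0002]
```

Aligned to well under a millimetre, so I descend.

Call:
move_arm(deltas=[0,0.0004,0.008,0,0,0,0,0,0.0004,0.014,0,0,0,0,0,0.0004,0.02,0,0,0,0,0,0.0004,0.026,0,0,0,0,0,0.0004,0.0295,0,0,0,0,0,0.0004,0.0295,0,0,0,0,0,0.0004,0.0295,0,0,0,0])

```text
t: 20.72
tool_pos: [0.5221, 0.3342, 0.0629]
orientation: [-0.164, -3.136, -0.0]
force: [-0.7, -0.3, 2.2]
opening: 0.0157
gripper_force: 25.0
```

Call:
move_arm(deltas=[0,0,0,0,0,0,0.5,0,0,0,0,0,0,0.5,0,0,0,0,0,0,0.5,0,0,0,0,0,0,0.5,0,0,-0.03,0,0,0,0.5,0,0,-0.08,0,0,0,0.5,-0.03,0,-0.13,0,0,0,0.5,-0.06,0,-0.13,0,0,0,0.5,-0.06,0,-0.13,0,0,0,0.5,-0.06,0,-0.13,0,0,0,0.5])

```text
t: 21.98
tool_pos: [0.5809, 0.3277, 0.1915]
orientation: [-0.165, -3.134, 0.001]
force: [0.3, 0.7, 0.5]
opening: 0.0467
gripper_force: 0.0
```

```bash
python3 - <<'E'
from g import *
im,P=red("w11",.07,.09); robot_im,d,K,T=cam("side"); save(np.hstack([cv2.resize(im,(400,300)),cv2.resize(robot_im,(400,300))]),"f"); 
P=cloud(d,K,T); z=P[...,2]; u=np.array([np.cos(-.136),np.sin(-.136)]); n=np.array([-u[1],u[0]]); rel=P[...,:2]-np.array([.628,.0187]); a=rel@u; b=rel@n
m=(z>.12)&(z<.26)&(a>.03)&(a<.14)&(abs(b)<.09); f=np.polyfit(z[m],a[m],1); print("lid",np.pi/2+np.arctan(f[0]),m.sum())
E
```

```text
red 841 ((522.2275390625, 333.6741027832031), (13.85321044921875, 32.92951583862305), 84.09912872314453) 0.0778962742601399
lid 1.8643143564073958 985
```

View pics/f.png

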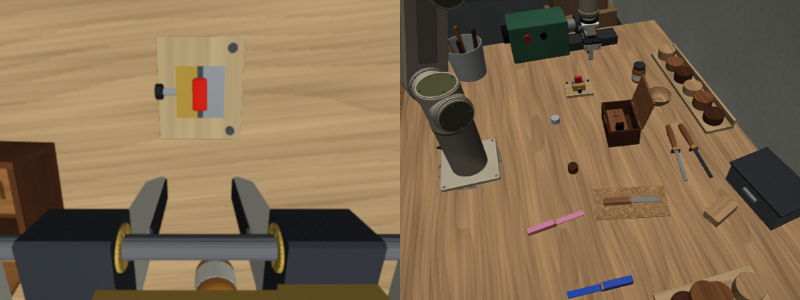

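The gauge is seated: it sits on the jaws at (200,95) in the left view and its top is at 78 mm, as expected. The lid is open, the opener lies on the mat at (632,201) in the right view, and the black gauge is still in the case.

```bash
python3 -c "
from plant import robot; print(robot.close_job())"
```

```text
the job is handed in; nothing more can be done
None
```

The job is handed in after about 22 s of the 67 s allowed, with no verdict returned: the lid is open to about 1.85 rad, the opener is flat on its mat, the red gauge is seated in the jig's gap, the black gauge is still in the case, and the tin and disc look undisturbed.

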